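Feel out the free hole in the seal rack and put the finished seal away

TASK

Put the finished wooden seal from the carving board away in the seal rack. Only one of the rack's six wide holes is empty, the others hold short seal stubs sunk out of sight: before you bring the seal, feel down the holes with the handle end of the dusting brush until it reaches the bottom of the empty one, then stand the brush back in its own narrow hole. Lower the seal upright and fully home into the empty hole without dropping it, and leave the other things on the bench where they are.

Things in the scene. Friction and masses are not known exactly. Their poses are not given: they have to be found in the camera images.
- rack: Hardwood block fixed to the bench, 94 (x) by 196 (y) by 65 mm high, with upright blind holes: six wide ones in 2 rows by 3 columns and a narrow one at its +y end. Origin: centre of its underside, z up. The flat hole floors lie 10 mm above the bench. Five wide holes hold a loose stub of the same wood (20 mm across, 20 to 24 mm tall, top 31 to 35 mm below the mouth); which one is empty varies.
- rack_hole0 (a point): Centre of the mouth of a wide hole (25 mm across, 55 mm deep), level with the rack's top at 65 mm above the bench; x -23 mm, y -72 mm on the rack. Axes as the rack's.
- rack_hole1 (a point): Centre of the mouth of a wide hole (25 mm across, 55 mm deep), level with the rack's top at 65 mm above the bench; x -23 mm, y -26 mm on the rack. Axes as the rack's.
- rack_hole2 (a point): Centre of the mouth of a wide hole (25 mm across, 55 mm deep), level with the rack's top at 65 mm above the bench; x -23 mm, y +20 mm on the rack. Axes as the rack's.
- rack_hole3 (a point): Centre of the mouth of a wide hole (25 mm across, 55 mm deep), level with the rack's top at 65 mm above the bench; x +23 mm, y -72 mm on the rack. Axes as the rack's.
- rack_hole4 (a point): Centre of the mouth of a wide hole (25 mm across, 55 mm deep), level with the rack's top at 65 mm above the bench; x +23 mm, y -26 mm on the rack. Axes as the rack's.
- rack_hole5 (a point): Centre of the mouth of a wide hole (25 mm across, 55 mm deep), level with the rack's top at 65 mm above the bench; x +23 mm, y +20 mm on the rack. Axes as the rack's.
- rack_hole6 (a point): Centre of the mouth of the brush's own narrow hole (17 mm across, 55 mm deep), level with the rack's top; x 0, y +86 mm on the rack.
- brush: Dusting brush, 18 g, standing tuft up in the narrow hole: straight round bamboo handle 12 mm across, 115 mm long (grip its upper end, so that the tuft stays clear of the palm), then a 20 mm tapering tuft no wider than the handle; 135 mm in all, its top 80 mm above the rack. Origin: centre of the flat foot of the handle; z runs along the handle to the tuft.
- seal: Finished boxwood seal, a round column 20 mm across and 80 mm tall with a slightly domed top, about 28 g, standing upright on the carving board (15 mm thick). Origin: centre of its flat foot; z up along the column. Fully home in a wide hole its foot is 55 mm below the mouth and its top 25 mm above the rack's top.
- board: Carving board fixed to the bench, 240 mm (x) by 320 mm (y) by 15 mm thick, scribed with thin lines. Origin: centre of its underside.
- knife: Seal knife, a steel bar 11 mm across and 138 mm long lying along its own x on the board, bystander. Origin: under its middle.
- vice: Wooden seal vice, 140 by 120 mm, 58 mm high at the blank clamped in it, bystander. Origin: centre of its underside.
- inkpot: Lidded porcelain pot for seal paste, 74 mm across, 40 mm high, bystander. Origin: centre of its underside.
- woodblock: Wooden block 45 by 115 by 42 mm, bystander. Origin: centre of its underside.

How it is judged:
By the outcome, as a careful person would: the job done as asked, in the order asked, and still so for the second after the job is handed in, with the robot touching nothing.
It also fails if it takes over 67 s, if anything falls off the work surface, if the arm or the gripper's body presses on something with over 40 N, if the wrist force passes 120 N, or if a joint passes its speed limit or range.

ROBOT

A 6-joint arm with a two-finger parallel gripper is mounted at the origin on the work surface. World frame = base frame: x ahead of the robot, y to its left, z up, the work surface at z = 0. Lengths are in m, angles in rad, forces in N, time in s.
With the tool pointing down it reaches from about 0.375 to 0.975 m from the base axis. Payload 3.8 kg.
Tool frame: the origin (TCP) lies on the mounting face of the last link; the fingertips stand 173 mm ahead of it and the grasp point (between the pads) lies 155 mm ahead of it (bot.hold_point_z is the distance from the TCP to the grasp point, in m); z points along the fingers, y is the line along which they close (so a half turn about z gives the same grasp; the last joint's range is limited). The gripper opens to 85 mm and grips with 20 to 120 N. Pads are 22 mm wide; open, the fingers measure 114 mm over their backs; the gripper's body (76 mm by 85 mm) begins 54 mm behind the grasp point. The pads swing forward as they close: fully open they stand 13 mm farther back than shut.
Start: joints at [-1.386, 0.264, 1.604, -0, 1.274, -0.037], TCP at [0.148, -0.658, 0.405] pointing down, gripper open.
Joint ranges: [-2.63, 2.63], [-0.94, 2.18], [0.31, 2.57], [-1.31, 4.45], [0, 2.66], [-2.55, 2.55]. Speed limits (rad/s): [2.57, 2.57, 3.14, 3.14, 3.14, 3.14].

INTERFACE

Orientations are given as a rotation vector (axis times angle).
In Python, from workcell import bot, optics gives the robot as it stands.
- The arm moves only by the shell command python3 -m jog 'ROWS' [OPENING] [FORCE]. ROWS is JSON, a list of rows, each an object of numbers: "dx", "dy", "dz": the shift along the tool's x, y, z in mm; "ax", "ay", "az": the turn, a rotation vector about the tool's x, y, z in degrees. A call has 1 to 20 rows; each row shifts and turns the commanded pose from where the row before left it, along the tool's axes as they then stand; what a row does not reach is not made up. A row lasts 1/12 s, in which the tool goes at most 41.7 mm and 7.16 degrees, less where a joint would pass 70% of its speed; a pose out of reach is approached as far as the arm can. A call with a gripper value outside its range is refused whole. OPENING is the opening, from 0 (shut) to 1 (fully open), set as the call begins (- or left out, the last holds). The fingers move at their own pace and stop on an object; FORCE is the grip in N (left out, the last holds). Time passes only in rows, so rows that do not move let the fingers close. It gives the time, the measured TCP pose, the force, the opening and the grip force at its end, in the units of the state.
- bot.read_state(): the state, without advancing time (a new reading comes with each control period).
- optics.read_camera(name): name is "side" or "top"; returns a dict with "img" (400x640x3 uint8, red, green, blue), "vertical_fov" (degrees; the focal length in pixels is half the picture's height over the tangent of half this angle, whatever the lens; pixels are square), "cx", "cy" (the principal point, pixels), "R" (3x3) and "t" (3): a world point X has camera coordinates R X + t. Camera axes: x right, y down, z forward; pixel columns grow to the right and rows downward; lengths in m; the calibration is good to about 2 mm. A picture is of the moment at which its call begins. There is no depth.
- bot.finish_job(): hands the job in; it is judged then, once.
The state is a dict: "time": time; "q": joint angles; "joint_vel": joint speeds; "joint_torque": joint torques, N m; "tool_pos": TCP position; "tcp_rot": TCP orientation; "wrist_force": force on the tool from outside, world axes, zero at the start; "torque": the same for the moment, N m; "width": opening from 0.0 (shut) to 1.0 (fully open); "grip_force": force on a finger pad.
Only numpy, scipy, OpenCV 4.12 (cv2) and the standard library are available. Lean on these libraries where they do the work, as an engineer would, in place of code of your own. Each camera call takes 0.05 s, during which the arm holds its last target. There are 200 camera calls.

## Working session

There is one attempt and no reset: what is moved stays moved. The work goes in short steps, Python scripts to look and compute and a shell command to move; the robot and the scene stay as the last step left them, time stands still between calls to the robot, and variables do not carry over. Pictures are saved under pics/ and viewed, at most 13 in all, crops included, and the job is handed in when it is done.

```bash
mkdir -p pics; cat > h.py <<'E'
from workcell import bot, optics
import numpy as np, cv2
from scipy.spatial.transform import Rotation as Ro
def cam(n):
    c=optics.read_camera(n); im=c["img"]; c["f"]=im.shape[0]/2/np.tan(np.radians(c["vertical_fov"])/2); c["R"]=np.array(c["R"]).reshape(3,3); c["t"]=np.array(c["t"]); return c
def proj(c,X):
    p=np.atleast_2d(X)@c["R"].T+c["t"]; return p[:,:2]/p[:,2:]*c["f"]+[c["cx"],c["cy"]]
def atz(c,uv,z):
    d=c["R"].T@np.array([(uv[0]-c["cx"])/c["f"],(uv[1]-c["cy"])/c["f"],1]); o=-c["R"].T@c["t"]; return o+d*(z-o[2])/d[2]
def tri(cs,uvs):
    A=[];b=[]
    for c,uv in zip(cs,uvs):
        d=c["R"].T@np.array([(uv[0]-c["cx"])/c["f"],(uv[1]-c["cy"])/c["f"],1]); d/=np.linalg.norm(d); o=-c["R"].T@c["t"]; P=np.eye(3)-np.outer(d,d); A.append(P); b.append(P@o)
    return np.linalg.lstsq(np.vstack(A),np.hstack(b),rcond=None)[0]
def save(c,n): cv2.imwrite("pics/"+n,c["img"][:,:,::-1])
E
python3 - <<'E'
from h import *
import pickle
s=bot.read_state(); print(s, bot.hold_point_z)
for n in("side","top"):
    c=cam(n); save(c,n+"0.png"); pickle.dump(c,open(n+"0.pkl","wb")); print(n,c["f"],c["cx"],c["cy"],c["R"].round(3).tolist(),(-c["R"].T@c["t"]).round(3), {k for k in c})
E
```

```text
{'time': 0.0, 'q': array([-1.38587687e+00,  2.64774447e-01,  1.60541199e+00, -3.11288615e-06,
        1.27366174e+00, -3.68704498e-02]), 'joint_vel': array([ 0.00082442,  0.00109641, -0.00061538,  0.00043555,  0.00035453,
       -0.00034524]), 'joint_torque': array([-6.74696412e-05, -5.15110195e+01, -3.67316294e+01, -5.06382585e-04,
        1.29071155e-02,  1.12960922e-05]), 'tool_pos': array([ 0.14843715, -0.65812103,  0.4033267 ]), 'tcp_rot': array([-3.12005980e+00, -3.47425667e-01,  2.66496533e-04]), 'wrist_force': array([ 0.75918323,  0.94823143, -0.42724338]), 'torque': array([ 0.01280995, -0.01281631,  0.01042285]), 'grip_force': 0.0, 'width': 1.0026799875783845} 0.1547
side 444.5511378610497 314.1020432502277 200.11428163599595 [[0.905, -0.425, -0.001], [-0.282, -0.599, -0.75], [0.318, 0.679, -0.662]] [ 0.219 -0.831  0.873] {'t', 'f', 'vertical_fov', 'R', 'cx', 'img', 'cy'}
top 473.4085433487441 314.8197070771913 190.72012307976382 [[0.023, -1.0, 0.001], [-0.984, -0.023, -0.179], [0.179, 0.004, -0.984]] [ 0.345 -0.008  1.355] {'t', 'f', 'vertical_fov', 'R', 'cx', 'img', 'cy'}
```

View pics/side0.png

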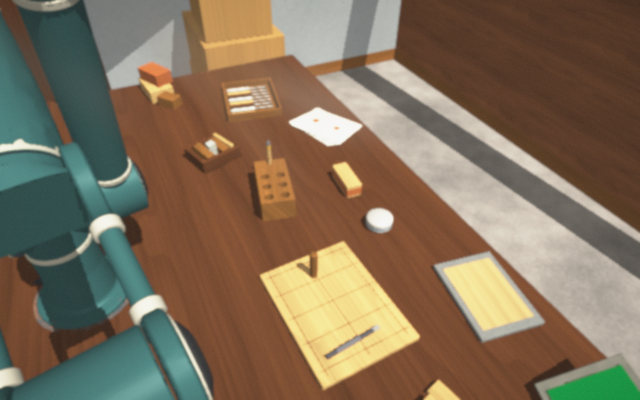

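View pics/top0.png

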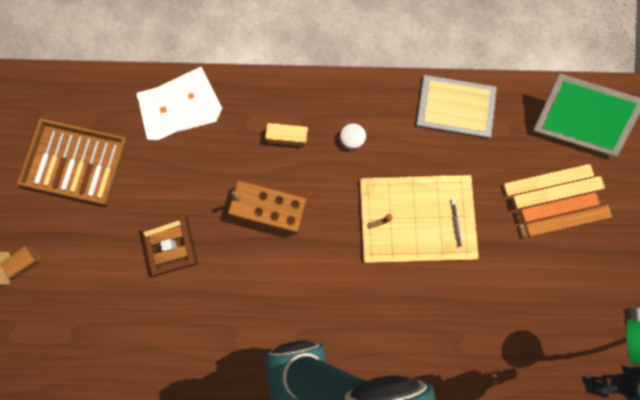

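The side view shows the rack near (274,188), the brush tip near (268,143) and the seal near (314,265). In the top view the rack is near (266,207), the brush near (234,196) and the seal near (385,218). Next I'll enlarge these.

```bash
python3 - <<'E'
import pickle,cv2,numpy as np
t=pickle.load(open("top0.pkl","rb"))["img"];s=pickle.load(open("side0.pkl","rb"))["img"]
def cr(im,u,v,w,h,k,W,H):
    o=cv2.resize(im[v:v+h,u:u+w],None,fx=k,fy=k,interpolation=cv2.INTER_CUBIC)
    for i in range(0,w,10):
        cv2.line(o,(i*k,0),(i*k,6),(255,0,0),1)
        cv2.putText(o,str(u+i),(i*k,16),0,.32,(0,255,255),1)
    for j in range(0,h,10):
        cv2.line(o,(0,j*k),(6,j*k),(255,0,0),1); cv2.putText(o,str(v+j),(8,j*k+4),0,.32,(0,255,255),1)
    p=np.zeros((H,W,3),np.uint8);p[:o.shape[0],:o.shape[1]]=o;return p
a=np.hstack([cr(t,220,175,95,65,5,480,330),cr(s,295,240,45,45,7,320,330)])
b=np.hstack([cr(s,245,135,60,90,3,0+180,270),cr(t,360,200,45,35,8,620,270)[:,:620]]) if 0 else None
cv2.imwrite("pics/m1.png",a[:,:,::-1])
b=np.hstack([cr(s,245,135,60,90,6,400,560),cr(t,360,200,45,35,8,400,560)])
cv2.imwrite("pics/m2.png",b[:,:,::-1])
E
```

```text
(no output)
```

View pics/m1.png

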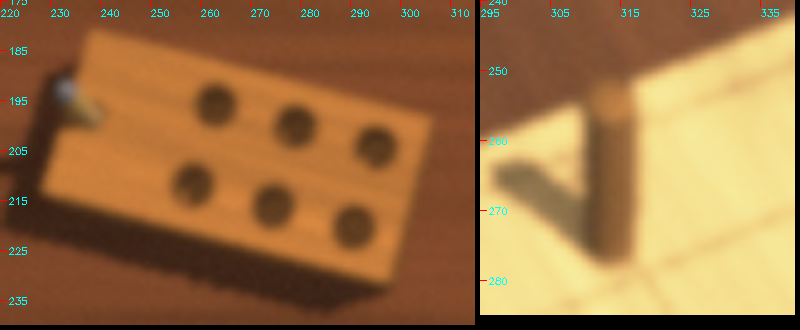

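View pics/m2.png

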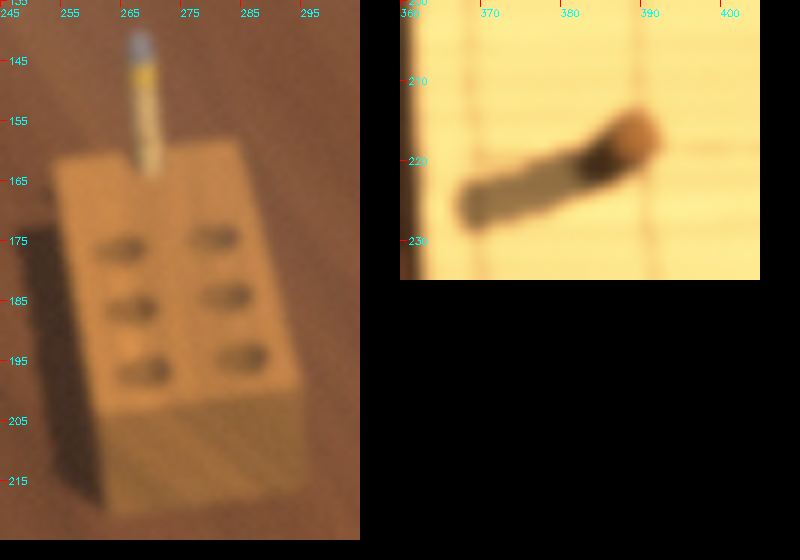

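```bash
cat > fit.py <<'E'
from h import *
import pickle
from scipy.optimize import least_squares
T=pickle.load(open("top0.pkl","rb"));S=pickle.load(open("side0.pkl","rb"))
hol=np.array([[-23,-72],[-23,-26],[-23,20],[23,-72],[23,-26],[23,20]])/1e3
cor=np.array([[47,98],[47,-98],[-47,-98],[-47,98]])/1e3
L=np.vstack([cor,hol])
tp=np.array([[238,181],[306.4,198.4],[297.4,231.6],[228.4,213.6],[290.8,220.4],[274.8,216.2],[258.6,212.2],[295.2,204.4],[279.4,200.4],[263.2,196]])-.4
sp=np.array([[284.5,158],[295.3,198.7],[261.2,203.8],[253.7,162],[269,196.8],[266.8,186.3],[265,176.7],[285.3,194.7],[282.8,184.3],[280.7,174.7]])-.4
def W(p): 
    c,s=np.cos(p[2]),np.sin(p[2]); return np.c_[L@np.array([[c,s],[-s,c]])+p[:2],np.full(len(L),p[3])]
def res(p,m=3):
    r=[]
    if m&1:r.append(proj(T,W(p))-tp)
    if m&2:r.append(proj(S,W(p))-sp)
    return np.vstack(r).ravel()
for m in(1,2,3):
    x0=[.3,.1,.2,.065]
    if m<3: f=least_squares(lambda q:res([*q,.065],m),x0[:3])
    else: f=least_squares(res,x0)
    print(m,f.x.round(4),np.abs(f.fun).mean())
p=f.x; print(f.fun.reshape(-1,2).round(1).tolist())
L=np.vstack([hol,[0,.086]]); print(W(p).round(4))
print("brush tip",tri([T,S],[[232.8,192.2],[268.4,139.6]]))
print("seal top",tri([T,S],[[389.1,216.7],[313.6,253.9]]),"z95:",atz(T,[389.1,216.7],.095),atz(S,[313.6,253.9],.095))
E
python3 fit.py
```

```text
1 [ 0.536   0.127  -0.2306] 0.1534262816728372
2 [ 0.5391  0.1319 -0.2333] 0.1498474295558779
3 [ 0.5363  0.1264 -0.2316  0.0697] 0.2650891308285651
[[0.3, -0.4], [0.3, -0.3], [0.4, -0.5], [0.3, -0.5], [0.1, -0.1], [-0.1, -0.2], [-0.1, -0.4], [0.1, -0.3], [-0.3, -0.4], [-0.2, -0.2], [-0.4, 0.1], [-0.1, 0.7], [-0.2, 0.4], [-0.3, -0.1], [-0.4, 0.0], [-0.3, 0.1], [-0.5, -0.2], [-0.2, -0.1], [-0.3, -0.0], [-0.6, -0.2]]
[[0.4974 0.0616 0.0697]
 [0.5079 0.1064 0.0697]
 [0.5185 0.1511 0.0697]
 [0.5421 0.051  0.0697]
 [0.5527 0.0958 0.0697]
 [0.5632 0.1406 0.0697]
 [0.556  0.2101 0.0697]]
brush tip [0.55782492 0.20843325 0.15024418]
seal top [ 0.51009706 -0.203776    0.09610856] z95: [ 0.5089567  -0.20359388  0.095     ] [ 0.51185063 -0.20303051  0.095     ]
```

The two views give the rack pose to within about 4 mm. I'll turn the tool so it closes along rack x, then fly to a hover over the brush.

```bash
python3 -m jog '[{"az":-7.1},{"az":-7.1},{"az":-7.1},{"az":-7.1},{"az":-7.1},{"az":-7.1},{"az":-7.1},{"az":-7.1},{"az":-7.2}]' 
python3 -m jog '[{"dx":34,"dy":7},{"dx":34,"dy":7},{"dx":34,"dy":7},{"dx":34,"dy":7},{"dx":34,"dy":7},{"dx":34,"dy":7},{"dx":34,"dy":7},{"dx":34,"dy":7},{"dx":34,"dy":7},{"dx":34,"dy":7},{"dx":34,"dy":7},{"dx":34,"dy":7},{"dx":34,"dy":7},{"dx":34,"dy":7},{"dx":34,"dy":7},{"dx":34,"dy":7},{"dx":34,"dy":7},{"dx":34,"dy":7},{"dx":34,"dy":7},{"dx":34,"dy":7}]'
cat >> h.py <<'E'
def togo(x,y,z):
    s=bot.read_state(); R=Ro.from_rotvec(s["tcp_rot"]).as_matrix()
    print("t",round(s["time"],2),"tcp",(s["tool_pos"]*1e3).round(1),"go tool mm",(R.T@(np.array([x,y,z])-s["tool_pos"])*1e3).round(1),"tooly",R[:,1].round(3),"z",R[:,2].round(3),"F",s["wrist_force"].round(1),"w",round(s["width"],3),"grip",s["grip_force"])
E
python3 -c "
from h import *
togo(.557,.212,.34)"
```

```text
t 0.1 tcp [ 148.4 -658.2  403.5] go tool mm [ 590.  -758.8   65.1] tooly [ 0.22  -0.976 -0.002] z [-0.     0.002 -1.   ] F [-0.2 -0.2  1. ] w 1.004 grip 0.0invalid input
invalid input
```

```bash
python3 -m jog '[{"dx":0,"dy":0,"dz":0,"ax":0,"ay":0,"az":-7.1}]'; python3 -m jog '[{"az":-7.1}]' 1 30;  python3 -m jog '[{"dx":0,"dy":0,"dz":0,"ax":0,"ay":0,"az":-7.1}]' 1.0 30; python3 -m jog --help
```

```text
time: 0.18
tool_pos: [0.1484, -0.6582, 0.4037]
tcp_rot: [-3.093, -0.541, 0.0]
wrist_force: [-0.2, 0.0, 0.3]
width: 1.002
grip_force: 0.0
time: 0.27
tool_pos: [0.1485, -0.6583, 0.4038]
tcp_rot: [-3.052, -0.739, -0.0]
wrist_force: [0.3, 0.2, 0.9]
width: 0.998
grip_force: 0.0invalid input
invalid input: not JSON, or not a number
```

```bash
python3 -m jog '[{"dx":0,"dy":0,"dz":0,"ax":0,"ay":0,"az":-7.1},{"dx":0,"dy":0,"dz":0,"ax":0,"ay":0,"az":-7.1},{"dx":0,"dy":0,"dz":0,"ax":0,"ay":0,"az":-7.1},{"dx":0,"dy":0,"dz":0,"ax":0,"ay":0,"az":-7.1},{"dx":0,"dy":0,"dz":0,"ax":0,"ay":0,"az":-7.1},{"dx":0,"dy":0,"dz":0,"ax":0,"ay":0,"az":-7.1},{"dx":0,"dy":0,"dz":0,"ax":0,"ay":0,"az":-7.1},{"dx":36,"dy":7,"dz":0,"ax":0,"ay":0,"az":0},{"dx":36,"dy":7,"dz":0,"ax":0,"ay":0,"az":0},{"dx":36,"dy":7,"dz":0,"ax":0,"ay":0,"az":0},{"dx":36,"dy":7,"dz":0,"ax":0,"ay":0,"az":0},{"dx":36,"dy":7,"dz":0,"ax":0,"ay":0,"az":0},{"dx":36,"dy":7,"dz":0,"ax":0,"ay":0,"az":0},{"dx":36,"dy":7,"dz":0,"ax":0,"ay":0,"az":0},{"dx":36,"dy":7,"dz":0,"ax":0,"ay":0,"az":0},{"dx":36,"dy":7,"dz":0,"ax":0,"ay":0,"az":0},{"dx":36,"dy":7,"dz":0,"ax":0,"ay":0,"az":0},{"dx":36,"dy":7,"dz":0,"ax":0,"ay":0,"az":0},{"dx":36,"dy":7,"dz":0,"ax":0,"ay":0,"az":0},{"dx":36,"dy":7,"dz":0,"ax":0,"ay":0,"az":0}]'
python3 -c "
from h import *
togo(.557,.212,.34)"
```

```text
time: 1.93
tool_pos: [0.3454, -0.2225, 0.4044]
tcp_rot: [-2.466, -1.946, -0.0]
wrist_force: [1.1, 0.9, 0.0]
width: 0.999
grip_force: 0.0
t 1.93 tcp [ 345.4 -222.5  404.4] go tool mm [471.7 104.9  64.5] tooly [ 0.973 -0.232 -0.   ] z [-0.  0. -1.] F [1.1 0.9 0. ] w 0.999 grip 0.0
```

```bash
python3 -m jog '[{"dx":36,"dy":8,"dz":0,"ax":0,"ay":0,"az":0},{"dx":36,"dy":8,"dz":0,"ax":0,"ay":0,"az":0},{"dx":36,"dy":8,"dz":0,"ax":0,"ay":0,"az":0},{"dx":36,"dy":8,"dz":0,"ax":0,"ay":0,"az":0},{"dx":36,"dy":8,"dz":0,"ax":0,"ay":0,"az":0},{"dx":36,"dy":8,"dz":0,"ax":0,"ay":0,"az":0},{"dx":36,"dy":8,"dz":0,"ax":0,"ay":0,"az":0},{"dx":36,"dy":8,"dz":10,"ax":0,"ay":0,"az":0},{"dx":36,"dy":8,"dz":10,"ax":0,"ay":0,"az":0},{"dx":36,"dy":8,"dz":10,"ax":0,"ay":0,"az":0},{"dx":36,"dy":8,"dz":10,"ax":0,"ay":0,"az":0},{"dx":36,"dy":8,"dz":10,"ax":0,"ay":0,"az":0},{"dx":36,"dy":9,"dz":10,"ax":0,"ay":0,"az":0},{"dx":0,"dy":0,"dz":0,"ax":0,"ay":0,"az":0},{"dx":0,"dy":0,"dz":0,"ax":0,"ay":0,"az":0}]' 0.6
python3 - <<'E'
from h import *
import pickle
togo(.557,.212,.26)
o=[]
for n,u,v in(("side",200,60),("top",150,100)):
    c=cam(n); pickle.dump(c,open(n+"1.pkl","wb")); o.append(cv2.resize(c["img"][v:v+150,u:u+130],None,fx=3,fy=3,interpolation=cv2.INTER_CUBIC))
cv2.imwrite("pics/h1.png",np.hstack(o)[:,:,::-1])
E
```

```text
time: 3.18
tool_pos: [0.5559, 0.2082, 0.3426]
tcp_rot: [-2.462, -1.95, 0.005]
wrist_force: [-0.3, 0.5, 0.2]
width: 0.599
grip_force: 0.0
t 3.18 tcp [555.9 208.2 342.6] go tool mm [ 4.1  0.5 82.6] tooly [ 0.973 -0.229 -0.003] z [-0.003 -0.001 -1.   ] F [-0.3  0.5  0.2] w 0.599 grip 0.0
```

View pics/h1.png

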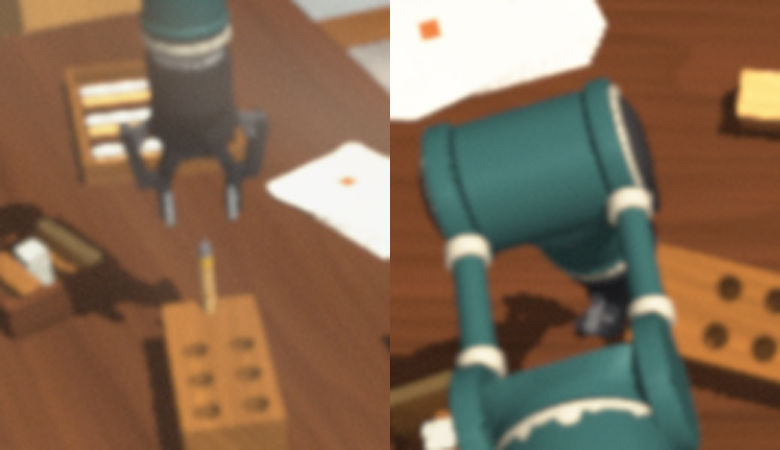

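The fingertips straddle the brush column in the side view: tips at about (256,134) and (278,133), brush tip at (268,140). The top view is occluded by the arm.

```bash
python3 - <<'E'
from h import *
import pickle
S=pickle.load(open("side1.pkl","rb"))
for d in (.160,.165,.168): print(d,proj(S,[.5559,.2082,.3426-d]), proj(S,[.5559+.0247,.2082-.006,.3426-d]),proj(S,[.5559-.0247,.2082+.006,.3426-d]))
print(atz(S,[268.3,140],.145), atz(S,[266.8,133.3],.1756),"per mm",proj(S,[[.5569,.2082,.145],[.5559,.2092,.145],[.5559,.2082,.145],[.5559,.2082,.146]]))
E
```

```text
0.16 [[266.4602906 130.4136357]] [[275.29652956 129.44509284]] [[257.57129923 131.38796076]]
0.165 [[266.58583711 131.90405466]] [[275.39881483 130.93360969]] [[257.72038294 132.88027809]]
0.168 [[266.66085236 132.79459442]] [[275.45993203 131.82302389]] [[257.8094608 133.7719411]]
[0.56094922 0.21406821 0.145     ] [0.55484858 0.20406476 0.1756    ] per mm [[267.71091649 141.35258624]
 [267.26736976 141.26023943]
 [267.38867376 141.43488911]
 [267.36444471 141.14725521]]
```

```bash
python3 -m jog '[{"dx":2,"dy":1,"dz":20,"ax":0,"ay":0,"az":0},{"dx":2,"dy":1,"dz":20,"ax":0,"ay":0,"az":0},{"dx":0,"dy":0,"dz":20,"ax":0,"ay":0,"az":0},{"dx":0,"dy":0,"dz":20,"ax":0,"ay":0,"az":0},{"dx":0,"dy":0,"dz":0,"ax":0,"ay":0,"az":0},{"dx":0,"dy":0,"dz":0,"ax":0,"ay":0,"az":0}]'
python3 -m jog '[{"dx":0,"dy":0,"dz":0,"ax":0,"ay":0,"az":0},{"dx":0,"dy":0,"dz":0,"ax":0,"ay":0,"az":0},{"dx":0,"dy":0,"dz":0,"ax":0,"ay":0,"az":0},{"dx":0,"dy":0,"dz":0,"ax":0,"ay":0,"az":0},{"dx":0,"dy":0,"dz":0,"ax":0,"ay":0,"az":0},{"dx":0,"dy":0,"dz":0,"ax":0,"ay":0,"az":0},{"dx":0,"dy":0,"dz":0,"ax":0,"ay":0,"az":0},{"dx":0,"dy":0,"dz":0,"ax":0,"ay":0,"az":0}]' 0 30
python3 - <<'E'
from h import *
import pickle
togo(.558,.212,.26)
c=cam("side"); pickle.dump(c,open("side2.pkl","wb")); a=cv2.resize(c["img"][90:220,210:330],None,fx=4,fy=4,interpolation=cv2.INTER_CUBIC)
cv2.imwrite("pics/h2.png",a[:,:,::-1])
E
```

```text
time: 3.78
tool_pos: [0.558, 0.2087, 0.2643]
tcp_rot: [-2.466, -1.945, 0.004]
wrist_force: [-0.3, 0.4, 0.7]
width: 0.599
grip_force: 0.0
time: 4.45
tool_pos: [0.5591, 0.2105, 0.2666]
tcp_rot: [2.465, 1.947, 0.003]
wrist_force: [-1.6, 0.5, 5.7]
width: 0.129
grip_force: 29.0
t 4.45 tcp [559.1 210.5 266.6] go tool mm [ 1.1 -1.5  6.6] tooly [ 0.973 -0.232  0.001] z [ 0.001  0.001 -1.   ] F [-1.6  0.5  5.7] w 0.129 grip 29.04993496514635
```

View pics/h2.png

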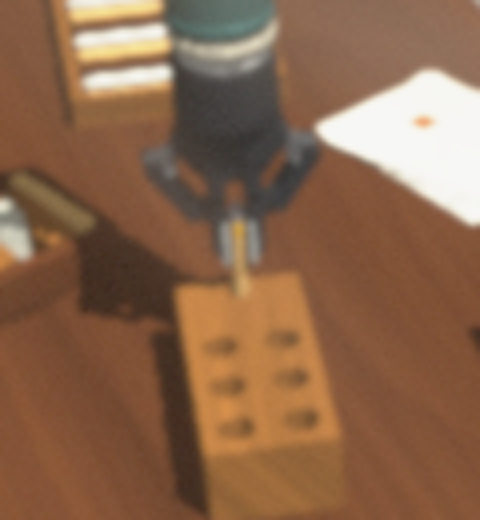

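The pads hold the handle (width 0.129, about 11–12 mm). Lifting it out.

```bash
python3 -m jog '[{"dx":0,"dy":0,"dz":-5,"ax":0,"ay":0,"az":0},{"dx":0,"dy":0,"dz":-5,"ax":0,"ay":0,"az":0},{"dx":0,"dy":0,"dz":-5,"ax":0,"ay":0,"az":0}]'
python3 -m jog '[{"dx":0,"dy":0,"dz":-10,"ax":0,"ay":0,"az":0},{"dx":0,"dy":0,"dz":-10,"ax":0,"ay":0,"az":0},{"dx":0,"dy":0,"dz":-10,"ax":0,"ay":0,"az":0},{"dx":0,"dy":0,"dz":-10,"ax":0,"ay":0,"az":0},{"dx":0,"dy":0,"dz":-15,"ax":0,"ay":0,"az":0},{"dx":0,"dy":0,"dz":0,"ax":0,"ay":0,"az":0},{"dx":0,"dy":0,"dz":0,"ax":0,"ay":0,"az":0}]'
python3 - <<'E'
from h import *
import pickle
for z in(.068,): togo(.5637,.1436,.335)
c=cam("side"); pickle.dump(c,open("side3.pkl","wb"))
a=cv2.resize(c["img"][110:210,240:310],None,fx=6,fy=6,interpolation=cv2.INTER_CUBIC)
cv2.imwrite("pics/h3.png",a[:,:,::-1])
E
```

```text
time: 4.75
tool_pos: [0.559, 0.2102, 0.2805]
tcp_rot: [2.465, 1.947, 0.001]
wrist_force: [0.2, 1.1, 0.5]
width: 0.13
grip_force: 29.5
time: 5.33
tool_pos: [0.5594, 0.2103, 0.3365]
tcp_rot: [2.464, 1.946, 0.005]
wrist_force: [-0.4, -0.5, -0.3]
width: 0.127
grip_force: 29.5
t 5.33 tcp [559.4 210.3 336.5] go tool mm [-63.9  19.6   1.4] tooly [ 0.973 -0.232  0.003] z [ 0.003  0.001 -1.   ] F [-0.4 -0.5 -0.3] w 0.127 grip 29.457342577024974
```

View pics/h3.png

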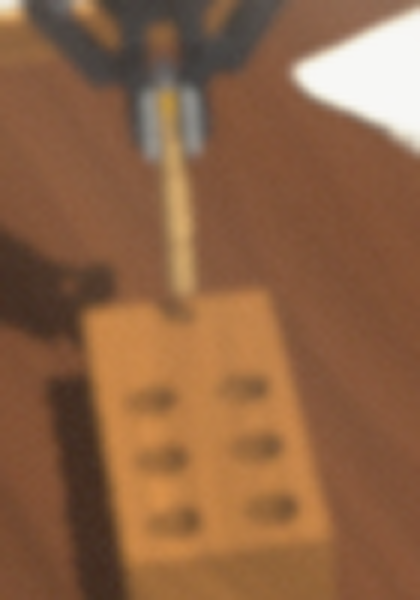

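The brush hangs about vertical, its foot near (270.5,158) just above and behind its hole at about (269,161).

```bash
python3 - <<'E'
from h import *
import pickle
S=pickle.load(open("side3.pkl","rb"))
print("foot pred",proj(S,[.5594,.2103,.080]))
def rack(x,y,a):
    c,s=np.cos(a),np.sin(a);return np.c_[np.array([[-23,-72],[-23,-26],[-23,20],[23,-72],[23,-26],[23,20],[0,86]])/1e3@np.array([[c,s],[-s,c]])+[x,y],np.full(7,.065)]
for p in((.536,.127,-.232),(.5391,.1319,-.232),(.5375,.1295,-.232)): print(rack(*p)[[0,3,5,6],:2].round(4).tolist(),proj(S,rack(*p))[[5,6]])
# brush edges per row
g=S["img"].astype(int)
for v in range(140,164,2):
    print(v,[tuple(g[v,u]) [0] for u in range(262,280)])
E
```

```text
foot pred [[269.75285349 158.85375711]]
[[0.4971, 0.0622], [0.5418, 0.0516], [0.563, 0.1412], [0.5558, 0.2107]] [[279.65189831 175.31009978]
 [268.91784438 163.0950167 ]]
[[0.5002, 0.0671], [0.5449, 0.0565], [0.5661, 0.1461], [0.5589, 0.2156]] [[280.01165369 174.09886396]
 [269.29986837 161.96291013]]
[[0.4986, 0.0647], [0.5433, 0.0541], [0.5645, 0.1437], [0.5573, 0.2132]] [[279.80991733 174.69844311]
 [269.0878854  162.52335125]]
140 [np.int64(134), np.int64(132), np.int64(131), np.int64(132), np.int64(140), np.int64(162), np.int64(192), np.int64(203), np.int64(189), np.int64(158), np.int64(136), np.int64(128), np.int64(127), np.int64(126), np.int64(128), np.int64(126), np.int64(127), np.int64(129)]
142 [np.int64(133), np.int64(132), np.int64(133), np.int64(137), np.int64(139), np.int64(162), np.int64(191), np.int64(207), np.int64(197), np.int64(169), np.int64(142), np.int64(129), np.int64(128), np.int64(126), np.int64(127), np.int64(125), np.int64(126), np.int64(129)]
144 [np.int64(131), np.int64(132), np.int64(134), np.int64(133), np.int64(139), np.int64(158), np.int64(185), np.in
[... 1934 characters left out ...]
 np.int64(181), np.int64(179), np.int64(166), np.int64(152), np.int64(150), np.int64(151), np.int64(152), np.int64(154), np.int64(156), np.int64(160)]
160 [np.int64(164), np.int64(166), np.int64(163), np.int64(155), np.int64(139), np.int64(130), np.int64(129), np.int64(138), np.int64(153), np.int64(167), np.int64(176), np.int64(183), np.int64(184), np.int64(187), np.int64(184), np.int64(186), np.int64(189), np.int64(189)]
162 [np.int64(195), np.int64(197), np.int64(194), np.int64(187), np.int64(174), np.int64(152), np.int64(140), np.int64(142), np.int64(146), np.int64(153), np.int64(170), np.int64(186), np.int64(192), np.int64(192), np.int64(190), np.int64(190), np.int64(190), np.int64(192)]
```

The hanging foot calibrates the side camera, and its bias makes it agree with the top view fit. So rack is at (0.536, 0.127), yaw -0.232. Next I'll probe hole 5.

```bash
python3 -m jog '[{"dx":-22,"dy":6.5,"dz":0,"ax":0,"ay":0,"az":0},{"dx":-22,"dy":6.5,"dz":0,"ax":0,"ay":0,"az":0},{"dx":-22,"dy":6.5,"dz":0,"ax":0,"ay":0,"az":0},{"dx":0,"dy":0,"dz":0,"ax":0,"ay":0,"az":0},{"dx":0,"dy":0,"dz":10,"ax":0,"ay":0,"az":0},{"dx":0,"dy":0,"dz":10,"ax":0,"ay":0,"az":0},{"dx":0,"dy":0,"dz":10,"ax":0,"ay":0,"az":0},{"dx":0,"dy":0,"dz":0,"ax":0,"ay":0,"az":0},{"dx":0,"dy":0,"dz":0,"ax":0,"ay":0,"az":0}]'
python3 -m jog '[{"dx":0,"dy":0,"dz":5,"ax":0,"ay":0,"az":0},{"dx":0,"dy":0,"dz":5,"ax":0,"ay":0,"az":0},{"dx":0,"dy":0,"dz":0,"ax":0,"ay":0,"az":0},{"dx":0,"dy":0,"dz":0,"ax":0,"ay":0,"az":0}]'
python3 -m jog '[{"dx":0,"dy":0,"dz":3,"ax":0,"ay":0,"az":0},{"dx":0,"dy":0,"dz":3,"ax":0,"ay":0,"az":0},{"dx":0,"dy":0,"dz":3,"ax":0,"ay":0,"az":0},{"dx":0,"dy":0,"dz":0,"ax":0,"ay":0,"az":0},{"dx":0,"dy":0,"dz":0,"ax":0,"ay":0,"az":0}]'
```

```text
time: 6.13
tool_pos: [0.5617, 0.142, 0.3026]
tcp_rot: [-2.463, -1.947, 0.005]
wrist_force: [0.0, -0.1, 0.3]
width: 0.134
grip_force: 29.4
time: 6.47
tool_pos: [0.5624, 0.1415, 0.2944]
tcp_rot: [-2.465, -1.947, 0.001]
wrist_force: [0.2, 0.4, -0.1]
width: 0.13
grip_force: 29.4
time: 6.88
tool_pos: [0.5623, 0.1413, 0.2853]
tcp_rot: [-2.465, -1.947, 0.001]
wrist_force: [-0.2, 0.2, 0.4]
width: 0.131
grip_force: 29.4
```

```bash
python3 -m jog '[{"dx":0,"dy":0,"dz":2,"ax":0,"ay":0,"az":0},{"dx":0,"dy":0,"dz":2,"ax":0,"ay":0,"az":0},{"dx":0,"dy":0,"dz":0,"ax":0,"ay":0,"az":0},{"dx":0,"dy":0,"dz":0,"ax":0,"ay":0,"az":0}]'
```

```text
time: 7.22
tool_pos: [0.5624, 0.1414, 0.2815]
tcp_rot: [-2.465, -1.947, 0.001]
wrist_force: [0.5, 0.7, -0.5]
width: 0.129
grip_force: 29.4
```

```bash
python3 -m jog '[{"dx":0,"dy":0,"dz":3,"ax":0,"ay":0,"az":0},{"dx":0,"dy":0,"dz":3,"ax":0,"ay":0,"az":0},{"dx":0,"dy":0,"dz":0,"ax":0,"ay":0,"az":0},{"dx":0,"dy":0,"dz":0,"ax":0,"ay":0,"az":0}]';python3 -m jog '[{"dx":0,"dy":0,"dz":3,"ax":0,"ay":0,"az":0},{"dx":0,"dy":0,"dz":3,"ax":0,"ay":0,"az":0},{"dx":0,"dy":0,"dz":0,"ax":0,"ay":0,"az":0},{"dx":0,"dy":0,"dz":0,"ax":0,"ay":0,"az":0}]' | grep -E "pos|force"
```

```text
time: 7.55
tool_pos: [0.5623, 0.1414, 0.2752]
tcp_rot: [-2.465, -1.947, 0.001]
wrist_force: [-0.5, -0.7, -1.2]
width: 0.128
grip_force: 29.4
tool_pos: [0.5623, 0.1414, 0.2693]
wrist_force: [-1.6, -0.8, 0.5]
grip_force: 29.4
```

```bash
python3 -m jog '[{"dx":0,"dy":0,"dz":2,"ax":0,"ay":0,"az":0},{"dx":0,"dy":0,"dz":2,"ax":0,"ay":0,"az":0},{"dx":0,"dy":0,"dz":0,"ax":0,"ay":0,"az":0},{"dx":0,"dy":0,"dz":0,"ax":0,"ay":0,"az":0}]'
```

```text
time: 8.22
tool_pos: [0.5629, 0.1415, 0.2666]
tcp_rot: [2.465, 1.947, 0.002]
wrist_force: [-1.2, -0.5, 5.6]
width: 0.129
grip_force: 30.2
```

The brush reached the bottom: force rose at TCP 0.2666, exactly the height where it stood in its own 55 mm deep hole, so hole 5 is the empty one. I'll touch its walls lightly to centre the rack estimate.

```bash

python3 -m jog '[{"dx":0,"dy":0,"dz":-10,"ax":0,"ay":0,"az":0},{"dx":0,"dy":2,"dz":0,"ax":0,"ay":0,"az":0},{"dx":0,"dy":2,"dz":0,"ax":0,"ay":0,"az":0},{"dx":0,"dy":0,"dz":0,"ax":0,"ay":0,"az":0},{"dx":0,"dy":0,"dz":0,"ax":0,"ay":0,"az":0}]' | grep -E "pos|wrist"
for i in 1 2 3 4; do python3 -m jog '[{"dx":0,"dy":1,"dz":0,"ax":0,"ay":0,"az":0},{"dx":0,"dy":0,"dz":0,"ax":0,"ay":0,"az":0}]' | grep -E "pos|wrist"; done
python3 -m jog '[{"dx":0,"dy":-4,"dz":0,"ax":0,"ay":0,"az":0},{"dx":0,"dy":-4,"dz":0,"ax":0,"ay":0,"az":0},{"dx":0,"dy":-4,"dz":0,"ax":0,"ay":0,"az":0},{"dx":0,"dy":0,"dz":0,"ax":0,"ay":0,"az":0},{"dx":0,"dy":0,"dz":0,"ax":0,"ay":0,"az":0}]' | grep -E "pos|wrist"
for i in 1 2 3 4; do python3 -m jog '[{"dx":0,"dy":-1,"dz":0,"ax":0,"ay":0,"az":0},{"dx":0,"dy":0,"dz":0,"ax":0,"ay":0,"az":0}]' | grep -E "pos|wrist"; done
```

```text
tool_pos: [0.5664, 0.1404, 0.2754]
wrist_force: [-0.6, -0.5, -0.0]
tool_pos: [0.5673, 0.1402, 0.2753]
wrist_force: [0.8, -0.2, -0.3]
tool_pos: [0.5684, 0.14, 0.2755]
wrist_force: [0.5, -0.5, -1.1]
tool_pos: [0.5694, 0.1397, 0.2757]
wrist_force: [0.2, 0.7, 0.0]
tool_pos: [0.5703, 0.1395, 0.2756]
wrist_force: [-0.8, 0.1, -0.3]
tool_pos: [0.5582, 0.1424, 0.2758]
wrist_force: [0.4, 0.6, -0.5]
tool_pos: [0.5576, 0.1426, 0.2758]
wrist_force: [-0.7, -0.5, -0.0]
tool_pos: [0.5569, 0.1427, 0.2758]
wrist_force: [2.3, -0.0, -0.3]
tool_pos: [0.5563, 0.1429, 0.2759]
wrist_force: [4.8, -0.4, -2.6]
tool_pos: [0.5556, 0.1431, 0.2761]
wrist_force: [5.4, -1.7, -2.4]
```

```bash

python3 -m jog '[{"dx":0,"dy":4,"dz":0,"ax":0,"ay":0,"az":0},{"dx":0,"dy":4,"dz":0,"ax":0,"ay":0,"az":0},{"dx":0,"dy":4,"dz":0,"ax":0,"ay":0,"az":0},{"dx":0,"dy":3,"dz":0,"ax":0,"ay":0,"az":0},{"dx":0,"dy":0,"dz":0,"ax":0,"ay":0,"az":0},{"dx":0,"dy":0,"dz":0,"ax":0,"ay":0,"az":0}]' | grep -E "pos|wrist"
for i in 1 2 3; do python3 -m jog '[{"dx":0,"dy":1,"dz":0,"ax":0,"ay":0,"az":0},{"dx":0,"dy":0,"dz":0,"ax":0,"ay":0,"az":0}]' | grep -E "pos|wrist"; done
echo X; python3 -m jog '[{"dx":0,"dy":-4,"dz":0,"ax":0,"ay":0,"az":0},{"dx":0,"dy":-4,"dz":0,"ax":0,"ay":0,"az":0},{"dx":4,"dy":0,"dz":0,"ax":0,"ay":0,"az":0},{"dx":0,"dy":0,"dz":0,"ax":0,"ay":0,"az":0},{"dx":0,"dy":0,"dz":0,"ax":0,"ay":0,"az":0}]' | grep -E "pos|wrist"
for i in 1 2 3; do python3 -m jog '[{"dx":1,"dy":0,"dz":0,"ax":0,"ay":0,"az":0},{"dx":0,"dy":0,"dz":0,"ax":0,"ay":0,"az":0}]' | grep -E "pos|wrist"; done
```

```text
tool_pos: [0.5693, 0.1397, 0.2755]
wrist_force: [-0.3, -0.8, 0.2]
tool_pos: [0.5701, 0.1396, 0.2755]
wrist_force: [-0.9, 0.3, -0.2]
tool_pos: [0.5707, 0.1394, 0.2755]
wrist_force: [-3.1, 0.3, 1.4]
tool_pos: [0.5712, 0.1393, 0.2755]
wrist_force: [-4.8, 1.1, 3.6]
X
tool_pos: [0.5657, 0.1451, 0.276]
wrist_force: [0.4, -0.5, -0.2]
tool_pos: [0.5658, 0.1459, 0.2758]
wrist_force: [-0.2, 0.8, -0.1]
tool_pos: [0.566, 0.1468, 0.2757]
wrist_force: [-0.1, -0.3, -0.1]
tool_pos: [0.5661, 0.1477, 0.2757]
wrist_force: [-0.4, -0.8, 0.1]
```

```bash

for i in 1 2 3; do python3 -m jog '[{"dx":1,"dy":0,"dz":0,"ax":0,"ay":0,"az":0},{"dx":0,"dy":0,"dz":0,"ax":0,"ay":0,"az":0}]' | grep -E "pos|wrist"; done
echo X;python3 -m jog '[{"dx":-4,"dy":-0.8,"dz":0,"ax":0,"ay":0,"az":0},{"dx":-4,"dy":0,"dz":0,"ax":0,"ay":0,"az":0},{"dx":-4,"dy":0,"dz":0,"ax":0,"ay":0,"az":0},{"dx":0,"dy":0,"dz":0,"ax":0,"ay":0,"az":0},{"dx":0,"dy":0,"dz":0,"ax":0,"ay":0,"az":0}]' | grep -E "pos|wrist"
for i in 1 2 3 4 ; do python3 -m jog '[{"dx":-1,"dy":0,"dz":0,"ax":0,"ay":0,"az":0},{"dx":0,"dy":0,"dz":0,"ax":0,"ay":0,"az":0}]' | grep -E "pos|wrist"; done
```

```text
tool_pos: [0.5663, 0.1484, 0.2757]
wrist_force: [-0.3, -2.8, 0.9]
tool_pos: [0.5664, 0.149, 0.2757]
wrist_force: [-1.0, -6.1, 1.4]
tool_pos: [0.5666, 0.15, 0.2757]
wrist_force: [-0.5, -5.1, 2.0]
X
tool_pos: [0.5632, 0.1391, 0.2757]
wrist_force: [-0.4, -0.2, 0.9]
tool_pos: [0.563, 0.1382, 0.2757]
wrist_force: [0.5, 0.4, 0.1]
tool_pos: [0.5627, 0.1372, 0.2757]
wrist_force: [-0.4, 0.3, -0.2]
tool_pos: [0.5625, 0.1363, 0.2757]
wrist_force: [0.5, 1.2, -1.0]
tool_pos: [0.5623, 0.1355, 0.2758]
wrist_force: [1.0, 1.1, -0.7]
```

Wall touches put hole 5 at about (0.5637, 0.1414), agreeing with vision. I'll raise the brush and carry it to its own hole at (0.5565, 0.2109).

```bash

python3 -m jog '[{"dx":6,"dy":0,"dz":-5,"ax":0,"ay":0,"az":0},{"dx":0,"dy":0,"dz":-15,"ax":0,"ay":0,"az":0},{"dx":0,"dy":0,"dz":-20,"ax":0,"ay":0,"az":0},{"dx":0,"dy":0,"dz":-20,"ax":0,"ay":0,"az":0},{"dx":22,"dy":-7.7,"dz":0,"ax":0,"ay":0,"az":0},{"dx":22,"dy":-7.7,"dz":0,"ax":0,"ay":0,"az":0},{"dx":22,"dy":-7.7,"dz":0,"ax":0,"ay":0,"az":0},{"dx":0,"dy":0,"dz":0,"ax":0,"ay":0,"az":0},{"dx":0,"dy":0,"dz":0,"ax":0,"ay":0,"az":0},{"dx":0,"dy":0,"dz":0,"ax":0,"ay":0,"az":0}]'
python3 - <<'E'
from h import *
import pickle
togo(.5565,.2109,.325)
c=cam("side"); pickle.dump(c,open("side4.pkl","wb"))
o=pickle.load(open("side3.pkl","rb"))
for n,C in(("old",o),("new",c)):
    g=C["img"][:,:,0].astype(float)
    print(n,[(v,round(float((np.clip(g[v,258:282]-145,0,None)*np.arange(258,282)).sum()/np.clip(g[v,258:282]-145,0,None).sum()),2)) for v in range(136,158,4)])
a=cv2.resize(c["img"][110:210,240:310],None,fx=6,fy=6,interpolation=cv2.INTER_CUBIC)
cv2.imwrite("pics/h4.png",a[:,:,::-1])
E
```

```text
time: 14.72
tool_pos: [0.5564, 0.2107, 0.3357]
tcp_rot: [2.464, 1.948, -0.001]
wrist_force: [0.2, -0.3, 0.4]
width: 0.129
grip_force: 29.5
t 14.72 tcp [556.4 210.7 335.7] go tool mm [ 0.3  0.  10.7] tooly [ 0.973 -0.231  0.   ] z [-0.    -0.001 -1.   ] F [ 0.2 -0.3  0.4] w 0.129 grip 29.47260354703758
old [(136, 268.2), (140, 268.94), (144, 269.3), (148, 269.68), (152, 269.9), (156, 270.17)]
new [(136, 267.17), (140, 267.88), (144, 268.18), (148, 268.66), (152, 268.86), (156, 269.15)]
```

View pics/h4.png

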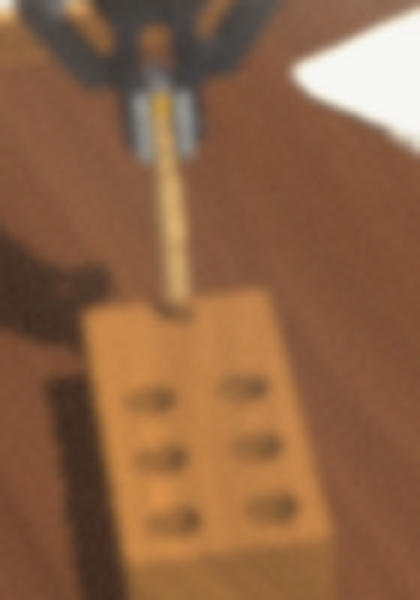

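The foot sits right over the narrow hole (about (269,160)) and the brush is still upright. Lowering it.

```bash

python3 -m jog '[{"dx":0,"dy":0,"dz":5,"ax":0,"ay":0,"az":0},{"dx":0,"dy":0,"dz":5,"ax":0,"ay":0,"az":0},{"dx":0,"dy":0,"dz":3,"ax":0,"ay":0,"az":0},{"dx":0,"dy":0,"dz":3,"ax":0,"ay":0,"az":0},{"dx":0,"dy":0,"dz":3,"ax":0,"ay":0,"az":0},{"dx":0,"dy":0,"dz":0,"ax":0,"ay":0,"az":0},{"dx":0,"dy":0,"dz":0,"ax":0,"ay":0,"az":0}]'
```

```text
time: 15.35
tool_pos: [0.5564, 0.2105, 0.3163]
tcp_rot: [-2.465, -1.947, 0.001]
wrist_force: [-0.2, -0.3, -0.9]
width: 0.13
grip_force: 29.6
```

```bash

python3 -m jog '[{"dx":0,"dy":0,"dz":5,"ax":0,"ay":0,"az":0},{"dx":0,"dy":0,"dz":5,"ax":0,"ay":0,"az":0},{"dx":0,"dy":0,"dz":5,"ax":0,"ay":0,"az":0},{"dx":0,"dy":0,"dz":5,"ax":0,"ay":0,"az":0},{"dx":0,"dy":0,"dz":0,"ax":0,"ay":0,"az":0}]' | grep -E "pos|wrist"
python3 -m jog '[{"dx":0,"dy":0,"dz":5,"ax":0,"ay":0,"az":0},{"dx":0,"dy":0,"dz":5,"ax":0,"ay":0,"az":0},{"dx":0,"dy":0,"dz":5,"ax":0,"ay":0,"az":0},{"dx":0,"dy":0,"dz":5,"ax":0,"ay":0,"az":0},{"dx":0,"dy":0,"dz":3,"ax":0,"ay":0,"az":0},{"dx":0,"dy":0,"dz":3,"ax":0,"ay":0,"az":0},{"dx":0,"dy":0,"dz":0,"ax":0,"ay":0,"az":0},{"dx":0,"dy":0,"dz":0,"ax":0,"ay":0,"az":0}]' | grep -E "pos|wrist"
```

```text
tool_pos: [0.5559, 0.2105, 0.2949]
wrist_force: [-0.8, -0.1, -0.7]
tool_pos: [0.5564, 0.2107, 0.2705]
wrist_force: [0.3, -0.2, -0.4]
```

```bash

python3 -m jog '[{"dx":0,"dy":0,"dz":2,"ax":0,"ay":0,"az":0},{"dx":0,"dy":0,"dz":2,"ax":0,"ay":0,"az":0},{"dx":0,"dy":0,"dz":0,"ax":0,"ay":0,"az":0},{"dx":0,"dy":0,"dz":0,"ax":0,"ay":0,"az":0}]'
```

```text
time: 16.77
tool_pos: [0.5565, 0.2107, 0.2668]
tcp_rot: [2.465, 1.947, 0.0]
wrist_force: [0.3, 0.1, -0.3]
width: 0.134
grip_force: 29.6
```

Brush is at the floor. Release, rise clear and look at it.

```bash

python3 -m jog '[{"dx":0,"dy":0,"dz":0,"ax":0,"ay":0,"az":0},{"dx":0,"dy":0,"dz":0,"ax":0,"ay":0,"az":0},{"dx":0,"dy":0,"dz":0,"ax":0,"ay":0,"az":0},{"dx":0,"dy":0,"dz":0,"ax":0,"ay":0,"az":0},{"dx":0,"dy":0,"dz":0,"ax":0,"ay":0,"az":0},{"dx":0,"dy":0,"dz":0,"ax":0,"ay":0,"az":0},{"dx":0,"dy":0,"dz":-20,"ax":0,"ay":0,"az":0},{"dx":0,"dy":0,"dz":-30,"ax":0,"ay":0,"az":0},{"dx":0,"dy":0,"dz":-30,"ax":0,"ay":0,"az":0},{"dx":0,"dy":0,"dz":-20,"ax":0,"ay":0,"az":0},{"dx":0,"dy":0,"dz":0,"ax":0,"ay":0,"az":0}]' 0.6
python3 - <<'E'
from h import *
togo(.5095,-.2035,.30)
E
```

```text
time: 17.68
tool_pos: [0.5583, 0.2113, 0.373]
tcp_rot: [2.463, 1.945, 0.015]
wrist_force: [0.6, 0.7, 0.1]
width: 0.597
grip_force: 0.0
t 17.68 tcp [558.3 211.3 373. ] go tool mm [-415.2   48.    71.2] tooly [ 0.973 -0.232  0.009] z [ 0.01   0.003 -1.   ] F [0.6 0.7 0.1] w 0.597 grip 0.0
```

```bash

python3 -m jog '[{"dx":-32,"dy":3.7,"dz":0,"ax":0,"ay":0,"az":0},{"dx":-32,"dy":3.7,"dz":0,"ax":0,"ay":0,"az":0},{"dx":-32,"dy":3.7,"dz":0,"ax":0,"ay":0,"az":0},{"dx":-32,"dy":3.7,"dz":0,"ax":0,"ay":0,"az":0},{"dx":-32,"dy":3.7,"dz":0,"ax":0,"ay":0,"az":0},{"dx":-32,"dy":3.7,"dz":0,"ax":0,"ay":0,"az":0},{"dx":-32,"dy":3.7,"dz":0,"ax":0,"ay":0,"az":0},{"dx":-32,"dy":3.7,"dz":0,"ax":0,"ay":0,"az":0},{"dx":-32,"dy":3.7,"dz":10,"ax":0,"ay":0,"az":0},{"dx":-32,"dy":3.7,"dz":10,"ax":0,"ay":0,"az":0},{"dx":-32,"dy":3.7,"dz":10,"ax":0,"ay":0,"az":0},{"dx":-32,"dy":3.7,"dz":20,"ax":0,"ay":0,"az":0},{"dx":-31,"dy":3.6,"dz":20,"ax":0,"ay":0,"az":0},{"dx":0,"dy":0,"dz":0,"ax":0,"ay":0,"az":0},{"dx":0,"dy":0,"dz":0,"ax":0,"ay":0,"az":0},{"dx":0,"dy":0,"dz":0,"ax":0,"ay":0,"az":0}]'
python3 - <<'E'
from h import *
import pickle
togo(.5095,-.2035,.25)
c=cam("side");T=cam("top");pickle.dump((c,T),open("c5.pkl","wb"))
s=bot.read_state(); R=Ro.from_rotvec(s["tcp_rot"]).as_matrix();g=s["tool_pos"]
print("tip proj",proj(c,[g+R[:,2]*.168,[*g[:2],.095],[*g[:2],.015]]), "seal model .5095",proj(c,[[.5095,-.2035,.095],[.5095,-.2035,.015],[.5105,-.2035,.095],[.5095,-.2025,.095]]))
a=cv2.resize(c["img"][195:295,270:360],None,fx=5,fy=5,interpolation=cv2.INTER_CUBIC)
b=cv2.resize(T["img"][170:270,350:410],None,fx=5,fy=5,interpolation=cv2.INTER_CUBIC)
d=cv2.resize(pickle.load(open("side0.pkl","rb"))["img"],None,fx=1,fy=1)
e=cv2.resize(c["img"][120:220,240:310],None,fx=3,fy=3,interpolation=cv2.INTER_CUBIC) if 0 else None
cv2.imwrite("pics/h5.png",np.hstack([a,b])[:,:,::-1])
E
```

```text
time: 19.02
tool_pos: [0.5069, -0.204, 0.2962]
tcp_rot: [-2.465, -1.945, 0.0]
wrist_force: [0.6, -1.0, 0.2]
width: 0.598
grip_force: 0.0
t 19.02 tcp [ 506.9 -204.   296.2] go tool mm [ 1.1  2.5 46.2] tooly [ 0.973 -0.233 -0.001] z [-0.001  0.001 -1.   ] F [ 0.6 -1.   0.2] w 0.598 grip 0.0
tip proj [[311.98909896 244.45830681]
 [311.97490544 254.59302762]
 [312.11174762 276.50148763]] seal model .5095 [[312.76983353 254.36127643]
 [312.86788074 276.27026282]
 [313.15957236 254.22343107]
 [312.58807029 254.06832304]]
```

View pics/h5.png

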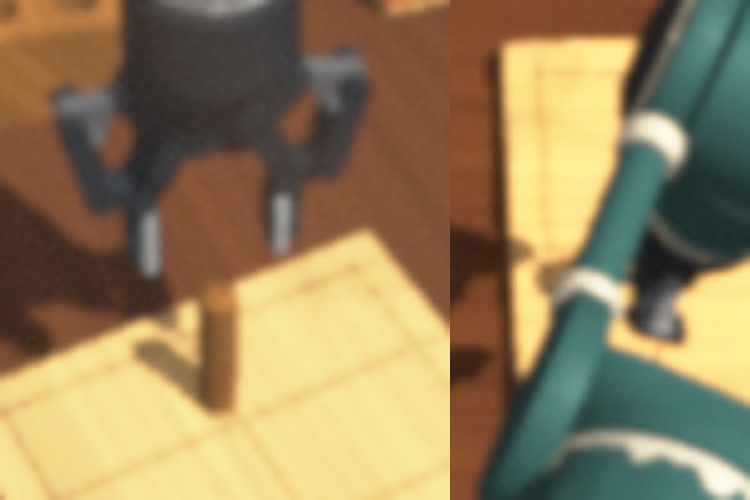

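Finger midpoint is at about u=312.9 and the seal axis at about 313.5, so I'll shift about 2 mm in +x, go down and grip.

```bash

python3 -m jog '[{"dx":0.8,"dy":2,"dz":12,"ax":0,"ay":0,"az":0},{"dx":0,"dy":0,"dz":12,"ax":0,"ay":0,"az":0},{"dx":0,"dy":0,"dz":12,"ax":0,"ay":0,"az":0},{"dx":0,"dy":0,"dz":12,"ax":0,"ay":0,"az":0},{"dx":0,"dy":0,"dz":0,"ax":0,"ay":0,"az":0},{"dx":0,"dy":0,"dz":0,"ax":0,"ay":0,"az":0},{"dx":0,"dy":0,"dz":0,"ax":0,"ay":0,"az":0}]' | grep -E "pos|wrist"
python3 -m jog '[{"dx":0,"dy":0,"dz":0,"ax":0,"ay":0,"az":0},{"dx":0,"dy":0,"dz":0,"ax":0,"ay":0,"az":0},{"dx":0,"dy":0,"dz":0,"ax":0,"ay":0,"az":0},{"dx":0,"dy":0,"dz":0,"ax":0,"ay":0,"az":0},{"dx":0,"dy":0,"dz":0,"ax":0,"ay":0,"az":0},{"dx":0,"dy":0,"dz":0,"ax":0,"ay":0,"az":0},{"dx":0,"dy":0,"dz":0,"ax":0,"ay":0,"az":0},{"dx":0,"dy":0,"dz":0,"ax":0,"ay":0,"az":0}]' 0 40
```

```text
tool_pos: [0.5092, -0.2038, 0.2484]
wrist_force: [0.3, 0.2, 0.6]
time: 20.37
tool_pos: [0.5096, -0.2041, 0.2495]
tcp_rot: [2.464, 1.946, 0.001]
wrist_force: [-1.3, 0.5, 6.3]
width: 0.212
grip_force: 39.3
```

Seal gripped (about 18–20 mm). Lift and carry to hole 5.

```bash

python3 -m jog '[{"dx":0,"dy":0,"dz":-5,"ax":0,"ay":0,"az":0},{"dx":0,"dy":0,"dz":-10,"ax":0,"ay":0,"az":0},{"dx":0,"dy":0,"dz":-20,"ax":0,"ay":0,"az":0},{"dx":0,"dy":0,"dz":-20,"ax":0,"ay":0,"az":0},{"dx":0,"dy":0,"dz":-20,"ax":0,"ay":0,"az":0},{"dx":10,"dy":-0.8,"dz":0,"ax":0,"ay":0,"az":0},{"dx":25,"dy":-2,"dz":0,"ax":0,"ay":0,"az":0},{"dx":31,"dy":-2.5,"dz":0,"ax":0,"ay":0,"az":0},{"dx":31,"dy":-2.5,"dz":0,"ax":0,"ay":0,"az":0},{"dx":31,"dy":-2.5,"dz":0,"ax":0,"ay":0,"az":0},{"dx":31,"dy":-2.5,"dz":0,"ax":0,"ay":0,"az":0},{"dx":31,"dy":-2.5,"dz":0,"ax":0,"ay":0,"az":0},{"dx":31,"dy":-2.5,"dz":0,"ax":0,"ay":0,"az":0},{"dx":31,"dy":-2.5,"dz":0,"ax":0,"ay":0,"az":0},{"dx":31,"dy":-2.5,"dz":0,"ax":0,"ay":0,"az":0},{"dx":31,"dy":-2.5,"dz":0,"ax":0,"ay":0,"az":0},{"dx":25,"dy":-2,"dz":0,"ax":0,"ay":0,"az":0},{"dx":9,"dy":-0.7,"dz":0,"ax":0,"ay":0,"az":0},{"dx":0,"dy":0,"dz":0,"ax":0,"ay":0,"az":0},{"dx":0,"dy":0,"dz":0,"ax":0,"ay":0,"az":0}]'
python3 - <<'E'
from h import *
import pickle
c=cam("side");pickle.dump(c,open("c6.pkl","wb"))
togo(.5637,.1414,.305)
a=cv2.resize(c["img"][110:210,240:320],None,fx=6,fy=6,interpolation=cv2.INTER_CUBIC)
cv2.imwrite("pics/h6.png",a[:,:,::-1])
s=bot.read_state()["tool_pos"]; zf=s[2]-.2345
print("foot z",zf,proj(c,[[*s[:2],zf],[*s[:2],zf+.08],[.5637,.1414,.065]]))
E
```

```text
time: 22.03
tool_pos: [0.5621, 0.1413, 0.3231]
tcp_rot: [-2.464, -1.949, 0.003]
wrist_force: [0.6, -0.8, -0.3]
width: 0.215
grip_force: 39.1
t 22.08 tcp [562.1 140.6 323.2] go tool mm [ 1.2  1.4 18.2] tooly [ 0.973 -0.231 -0.001] z [-0.001 -0.001 -1.   ] F [ 0.1  0.1 -0.3] w 0.214 grip 39.079840779304504
foot z 0.08867821714460072 [[279.02312729 169.07691504]
 [277.49081167 146.15211947]
 [279.85089108 175.20273551]]
```

View pics/h6.png

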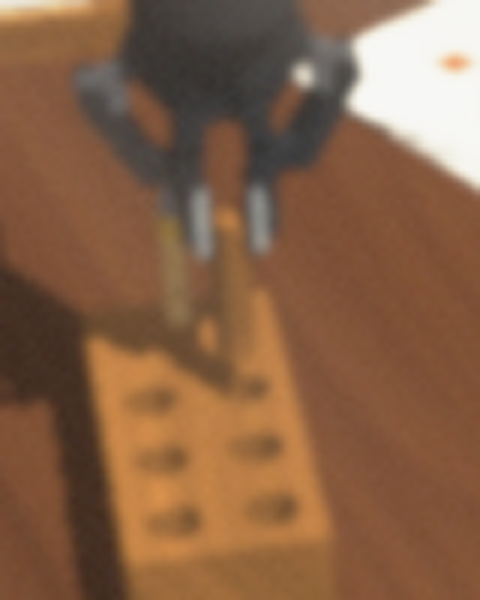

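The brush stands in its hole. The seal hangs over hole 5, with its foot near (278.8,168). I'll check its tilt numerically.

```bash
python3 - <<'E'
import pickle
c=pickle.load(open("c6.pkl","rb"));g=c["img"].astype(int)
for ch in(0,2):
  for v in range(150,172,3): print(ch,v,g[v-1:v+2,268:290,ch].mean(0).round().astype(int).tolist())
E
```

```text
0 150 [144, 134, 118, 109, 121, 140, 139, 123, 120, 133, 143, 142, 129, 117, 130, 144, 139, 126, 125, 127, 129, 128]
0 153 [143, 144, 139, 133, 132, 133, 126, 114, 117, 129, 139, 144, 138, 129, 125, 128, 132, 134, 133, 131, 130, 130]
0 156 [144, 143, 138, 134, 131, 129, 125, 116, 116, 127, 138, 145, 146, 141, 136, 133, 132, 132, 134, 135, 134, 131]
0 159 [138, 137, 135, 129, 124, 120, 116, 111, 113, 125, 135, 143, 149, 154, 165, 171, 161, 144, 134, 133, 134, 134]
0 162 [131, 137, 135, 125, 117, 119, 124, 120, 116, 123, 134, 143, 148, 156, 170, 184, 182, 164, 143, 131, 130, 133]
0 165 [109, 111, 111, 111, 122, 151, 171, 160, 135, 126, 135, 145, 151, 157, 172, 185, 189, 182, 162, 140, 129, 127]
0 168 [118, 108, 105, 106, 113, 125, 140, 143, 131, 129, 138, 152, 160, 166, 178, 187, 191, 190, 180, 158, 139, 128]
0 171 [170, 153, 139, 129, 120, 114, 110, 109, 110, 114, 129, 151, 168, 175, 179, 181, 187, 192, 191, 179, 155, 137]
2 150 [74, 72, 71, 80, 105, 128, 125, 95, 66, 62, 63, 61, 62, 80, 112, 125, 111, 80, 63, 56, 58, 57]
2 153 [77, 79, 75, 71, 78, 88, 86, 70, 60, 59, 62, 63, 61, 63, 67, 70, 68, 64, 59, 59, 58, 59]
2 156 [78, 78, 76, 68, 64, 62, 61, 58, 55, 60, 62, 63, 64, 62, 62, 61, 59, 60, 60, 61, 61, 58]
2 159 [73, 74, 73, 68, 63, 61, 57, 57, 56, 60, 61, 63, 64, 65, 69, 70, 67, 62, 60, 61, 61, 60]
2 162 [70, 74, 74, 67, 60, 58, 60, 57, 55, 59, 60, 62, 62, 65, 69, 74, 71, 68, 62, 60, 59, 61]
2 165 [55, 55, 54, 55, 57, 65, 70, 66, 60, 59, 61, 63, 64, 65, 70, 73, 73, 72, 66, 61, 61, 58]
2 168 [52, 51, 51, 52, 54, 56, 60, 63, 58, 59, 60, 65, 67, 68, 71, 73, 74, 74, 72, 67, 63, 59]
2 171 [66, 62, 58, 56, 55, 51, 52, 53, 52, 54, 57, 63, 67, 70, 72, 72, 75, 74, 75, 72, 65, 62]
```

The seal is upright and centred over the hole. Lowering in steps.

```bash

python3 -m jog '[{"dx":0.4,"dy":0.8,"dz":8,"ax":0,"ay":0,"az":0},{"dx":0,"dy":0,"dz":8,"ax":0,"ay":0,"az":0},{"dx":0,"dy":0,"dz":4,"ax":0,"ay":0,"az":0},{"dx":0,"dy":0,"dz":0,"ax":0,"ay":0,"az":0},{"dx":0,"dy":0,"dz":0,"ax":0,"ay":0,"az":0},{"dx":0,"dy":0,"dz":0,"ax":0,"ay":0,"az":0}]' | grep -E "pos|wrist"
python3 -m jog '[{"dx":0,"dy":0,"dz":2,"ax":0,"ay":0,"az":0},{"dx":0,"dy":0,"dz":2,"ax":0,"ay":0,"az":0},{"dx":0,"dy":0,"dz":1,"ax":0,"ay":0,"az":0},{"dx":0,"dy":0,"dz":0,"ax":0,"ay":0,"az":0},{"dx":0,"dy":0,"dz":0,"ax":0,"ay":0,"az":0}]' | grep -E "pos|wrist"
```

```text
tool_pos: [0.5635, 0.141, 0.3036]
wrist_force: [0.1, 0.3, 0.0]
tool_pos: [0.5634, 0.1415, 0.2986]
wrist_force: [1.3, 1.0, 0.2]
```

```bash

python3 -m jog '[{"dx":0,"dy":0,"dz":2,"ax":0,"ay":0,"az":0},{"dx":0,"dy":0,"dz":2,"ax":0,"ay":0,"az":0},{"dx":0,"dy":0,"dz":0,"ax":0,"ay":0,"az":0},{"dx":0,"dy":0,"dz":0,"ax":0,"ay":0,"az":0}]'
```

```text
time: 23.33
tool_pos: [0.5633, 0.1414, 0.2944]
tcp_rot: [-2.465, -1.947, 0.001]
wrist_force: [-0.5, -0.5, -0.6]
width: 0.211
grip_force: 39.1
```

```bash

python3 -m jog '[{"dx":0,"dy":0,"dz":4,"ax":0,"ay":0,"az":0},{"dx":0,"dy":0,"dz":4,"ax":0,"ay":0,"az":0},{"dx":0,"dy":0,"dz":4,"ax":0,"ay":0,"az":0},{"dx":0,"dy":0,"dz":4,"ax":0,"ay":0,"az":0},{"dx":0,"dy":0,"dz":4,"ax":0,"ay":0,"az":0},{"dx":0,"dy":0,"dz":0,"ax":0,"ay":0,"az":0}]' | grep -E "pos|wrist"
python3 -m jog '[{"dx":0,"dy":0,"dz":4,"ax":0,"ay":0,"az":0},{"dx":0,"dy":0,"dz":4,"ax":0,"ay":0,"az":0},{"dx":0,"dy":0,"dz":4,"ax":0,"ay":0,"az":0},{"dx":0,"dy":0,"dz":4,"ax":0,"ay":0,"az":0},{"dx":0,"dy":0,"dz":4,"ax":0,"ay":0,"az":0},{"dx":0,"dy":0,"dz":4,"ax":0,"ay":0,"az":0},{"dx":0,"dy":0,"dz":0,"ax":0,"ay":0,"az":0},{"dx":0,"dy":0,"dz":0,"ax":0,"ay":0,"az":0}]'
```

```text
tool_pos: [0.5629, 0.1413, 0.2733]
wrist_force: [-0.2, 0.1, -1.1]
time: 24.5
tool_pos: [0.5633, 0.1414, 0.2502]
tcp_rot: [-2.465, -1.947, 0.001]
wrist_force: [-1.1, 0.0, -0.5]
width: 0.22
grip_force: 39.1
```

```bash
for i in 1 2; do
python3 -m jog '[{"dx":0,"dy":0,"dz":1,"ax":0,"ay":0,"az":0},{"dx":0,"dy":0,"dz":1,"ax":0,"ay":0,"az":0},{"dx":0,"dy":0,"dz":0,"ax":0,"ay":0,"az":0},{"dx":0,"dy":0,"dz":0,"ax":0,"ay":0,"az":0}]' | grep -E "time|pos|wrist"; done
python3 -m jog '[{"dx":0,"dy":0,"dz":1,"ax":0,"ay":0,"az":0},{"dx":0,"dy":0,"dz":0,"ax":0,"ay":0,"az":0},{"dx":0,"dy":0,"dz":0,"ax":0,"ay":0,"az":0}]'
```

```text
time: 24.83
tool_pos: [0.5635, 0.1414, 0.2488]
wrist_force: [1.0, 0.3, -0.8]
time: 25.17
tool_pos: [0.5634, 0.1414, 0.2466]
wrist_force: [1.0, 0.7, -1.0]
time: 25.42
tool_pos: [0.5634, 0.1414, 0.2456]
tcp_rot: [-2.465, -1.947, 0.0]
wrist_force: [-0.5, -1.0, -0.7]
width: 0.212
grip_force: 39.1
```

```bash
for i in 1 2 3; do
python3 -m jog '[{"dx":0,"dy":0,"dz":1,"ax":0,"ay":0,"az":0},{"dx":0,"dy":0,"dz":0,"ax":0,"ay":0,"az":0},{"dx":0,"dy":0,"dz":0,"ax":0,"ay":0,"az":0}]'| grep -E "time|pos|wrist"; done
```

```text
time: 25.67
tool_pos: [0.5634, 0.1414, 0.2447]
wrist_force: [0.1, -1.1, 0.7]
time: 25.92
tool_pos: [0.5637, 0.1415, 0.2446]
wrist_force: [-1.3, -0.2, 4.8]
time: 26.17
tool_pos: [0.5639, 0.1416, 0.2445]
wrist_force: [-3.3, -0.6, 10.8]
```

Floor contact came at TCP 0.2445, exactly the predicted home height. I'll relieve the press, open, rise and check.

```bash

python3 -m jog '[{"dx":0,"dy":0,"dz":-1.5,"ax":0,"ay":0,"az":0},{"dx":0,"dy":0,"dz":0,"ax":0,"ay":0,"az":0}]'| grep -E "time|pos|wrist"
python3 -m jog '[{"dx":0,"dy":0,"dz":0,"ax":0,"ay":0,"az":0},{"dx":0,"dy":0,"dz":0,"ax":0,"ay":0,"az":0},{"dx":0,"dy":0,"dz":0,"ax":0,"ay":0,"az":0},{"dx":0,"dy":0,"dz":0,"ax":0,"ay":0,"az":0},{"dx":0,"dy":0,"dz":0,"ax":0,"ay":0,"az":0},{"dx":0,"dy":0,"dz":-15,"ax":0,"ay":0,"az":0},{"dx":0,"dy":0,"dz":-30,"ax":0,"ay":0,"az":0},{"dx":0,"dy":0,"dz":-40,"ax":0,"ay":0,"az":0},{"dx":0,"dy":0,"dz":-40,"ax":0,"ay":0,"az":0},{"dx":-35,"dy":0,"dz":0,"ax":0,"ay":0,"az":0},{"dx":-35,"dy":0,"dz":0,"ax":0,"ay":0,"az":0},{"dx":-35,"dy":0,"dz":0,"ax":0,"ay":0,"az":0},{"dx":-35,"dy":0,"dz":0,"ax":0,"ay":0,"az":0},{"dx":-35,"dy":0,"dz":0,"ax":0,"ay":0,"az":0},{"dx":-35,"dy":0,"dz":0,"ax":0,"ay":0,"az":0},{"dx":0,"dy":0,"dz":0,"ax":0,"ay":0,"az":0},{"dx":0,"dy":0,"dz":0,"ax":0,"ay":0,"az":0}]' 0.55
python3 - <<'E'
from h import *
o=[]
for n,u,v in(("side",240,120),("top",215,165)):
    c=cam(n); o.append(cv2.resize(c["img"][v:v+100,u:u+95],None,fx=4,fy=4,interpolation=cv2.INTER_CUBIC))
    if n=="side": print(proj(c,[[.5637,.1414,.09],[.5637,.1414,.065]]))
cv2.imwrite("pics/end.png",np.hstack(o)[:,:,::-1])
E
```

```text
time: 26.33
tool_pos: [0.5636, 0.1414, 0.2446]
wrist_force: [-0.3, -0.2, 5.3]
time: 27.75
tool_pos: [0.5143, -0.0644, 0.3692]
tcp_rot: [-2.469, -1.942, -0.0]
wrist_force: [0.2, -0.2, -0.0]
width: 0.552
grip_force: 0.0
[[279.40241618 168.4128069 ]
 [279.85089108 175.20273551]]
```

View pics/end.png

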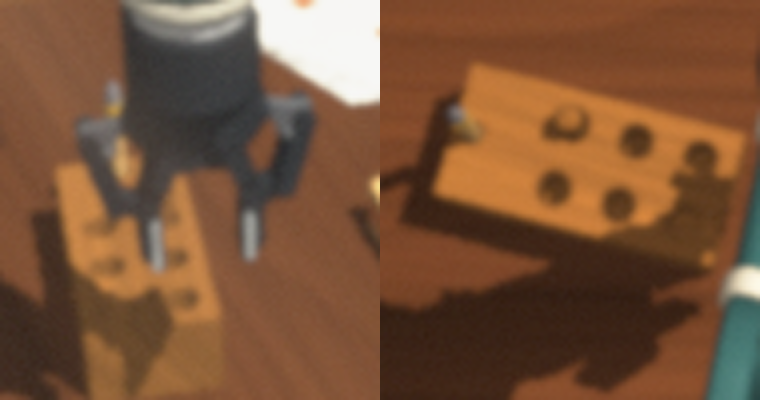

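The top view shows the seal standing in hole 5 (about (262,196)) and the brush upright in its narrow hole (about (230,195)). The gripper is clear, so I'm handing in.

```bash
python3 -c "
from workcell import bot
print(bot.finish_job())"
```

```text
the job is handed in; nothing more can be done
None
```

The seal is fully home and upright in hole 5, which the brush felt to be the empty one on the first try; the brush is back in its narrow hole, and I handed the job in at about 28 s of the 67 s.

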